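# Hang the oil sampler on its draining hook

## Task

Pick up the steel oil sampler by its slanting handle and hang it by its eye on the J-hook under the ledge of the draining stand: bring it in sideways from the hook's open side, over the upturned tip, let it down until it hangs upright in the throat of the hook, and let go. Leave the jar, the beaker and the tube rack standing where they are.

Things in the scene. Friction and masses are not known exactly. Their poses are not given: they have to be found in the camera images.
- sampler_center (a point): Loose steel oil sampler, 0.2 to 0.36 kg, 156 mm tall, standing upright: round body 48 mm wide and 62 mm tall, cone, thin neck (14 to 18 mm), closed round eye on top. Point: on its axis, 78 mm above its underside. z up; the eye ring lies in the x-z plane, its hole runs along y; the slanting handle juts to -x, at the start roughly towards the robot.
- sampler_eye (a point): Centre of the hole of the sampler's eye, 52 mm above sampler_center on its axis (axes as there). The eye is a ring of 8 mm round bar (8 mm thick along y) with a 36 mm hole, 52 mm over the outside.
- sampler_grip (a point): Where to grip the sampler: on the centre line of its handle, 11 mm from the end; 54 mm to -x and 56 mm above sampler_center (axes as there). The handle is a flat aluminium bar 10 mm thick (along y: pinch it so) and 14 mm wide, rising outwards from the neck at 45 degrees in the eye's plane; about 50 mm of it stands clear of the eye.
- stand: Draining stand fixed to the bench. Origin: on the bench under the middle of the hook's throat; x away from the robot, y along the stand, z up. Steel tray 170 x 380 mm, 20 mm high; two 14 mm posts at x = 0, y = -172 and 172 mm carry the ledge.
- ledge (a point): Middle of the lower front edge of the stand's ledge, 245 mm above the bench, 36 mm to -x of the throat (axes as stand). The ledge is 44 mm deep, 370 mm long, 20 mm thick, with a guard strip and small bottles up to 311 mm. It roofs the hook: a gripper pointing straight down does not fit and must come in from the front, leaning back to the robot 30 to 45 degrees.
- throat (a point): Top of the hook's level prong at mid-throat, 193 mm above the bench (axes as stand). J-hook of 8 mm round bar in the stand's y-z plane: a stem from the ledge at y = +20 mm from here, the prong, and the upturned tip at y = -20 mm. Clear throat 32 mm. When hung, the sampler's eye centre lies 18 mm below this point and its underside 45 mm above the bench.
- hook_tip (a point): Top of the hook's upturned tip, 14 mm above the throat point and 20 mm to -y of it (axes as stand). The hook is open on this side, towards -y (the robot's right); the ledge's underside is 38 mm above the tip.
- bottle: Loose brown sample jar with a black cap, 60 mm in diameter, 100 mm tall, origin at the centre of its underside. To be left alone; it and the sampler may stand in either one's place.
- beaker: Loose empty glass beaker, 66 mm in diameter, 85 mm tall, origin at the centre of its underside. To be left alone.
- tube_rack: Loose white rack with eight tubes, 70 x 150 mm, 106 mm tall, origin at the centre of its underside, long side along its y. To be left alone.

How it is judged:
By the outcome, as a careful person would: the job done as asked, in the order asked, and still so for the second after the job is handed in, with the robot touching nothing.
It also fails if it takes over 48 s, if anything falls off the work surface, if the arm or the gripper's body presses on something with over 40 N, if the wrist force passes 120 N, or if a joint passes its speed limit or range.

## Robot

A 7-joint arm with a two-finger parallel gripper is mounted at the origin on the work surface. World frame = base frame: x ahead of the robot, y to its left, z up, the work surface at z = 0. Lengths are in m, angles in rad, forces in N, time in s.
With the tool pointing down it reaches from about 0.4 to 0.85 m from the base axis. Payload 10.4 kg.
Tool frame: the origin (TCP) lies midway between the tips of the shut fingers; the grasp point (between the pads) lies 19 mm behind it; z points along the fingers, y is the line along which they close (so a half turn about z gives the same grasp; the last joint's range is limited). The gripper opens to 87 mm and grips with 3 to 60 N. Pads are 19 mm wide; open, the fingers measure 117 mm over their backs; the gripper's body (75 mm by 190 mm) begins 51 mm behind the grasp point.
Start: joints at [1.189, 0.332, -0.065, 1.46, 0.022, 1.35, -0.088], TCP at [0.219, -0.585, 0.184] pointing down, gripper open.
Joint ranges: [-2.6, 2.6], [-0.5, 2.12], [-1.47, 1.34], [0.16, 2.42], [-1.27, 4.41], [0.06, 2.06], [-2.6, 2.6]. Speed limits (rad/s): [2.22, 2.22, 2.79, 2.79, 3.14, 3.14, 3.14].

## Interface

Orientations are given as a unit quaternion [x, y, z, w].
In Python, from bench import sensors, eyes, order gives the robot as it stands.
- The arm moves only by the tool arm_command, never from a script. Its argument "steps" is a list of rows, each an object with "rot": the turn, a rotation vector about the world's x, y, z in degrees, a list of three; "slide": the shift along the world's x, y, z in m, a list of three; "grip": the opening, from 0 (shut) to 1 (fully open). A call has exactly 8 rows; each row shifts and turns the commanded pose from where the row before left it; what a row does not reach is not made up. A row lasts 1/8 s, in which the tool goes at most 62.5 mm and 10.7 degrees, less where a joint would pass 70% of its speed; a pose out of reach is approached as far as the arm can. A call with a gripper value outside its range is refused whole. The fingers move at their own pace and stop on an object; "newtons" is the grip in N (left out, the last holds). Time passes only in rows, so rows that do not move let the fingers close, or fill a call up. It gives the time, the measured TCP pose, the force, the opening and the grip force at its end, in the units of the state.
- sensors.read_state(): the state, without advancing time (a new reading comes with each control period).
- eyes.camera(name): name is "scene" or "top" or "wrist"; returns a dict with "pixels" (384x512x3 uint8, red, green, blue), "intrinsics" (3x3 intrinsics, pixels), "pose" (4x4, takes a point from camera to world coordinates). Camera axes: x right, y down, z forward; pixel columns grow to the right and rows downward; lengths in m; the calibration is good to about 2 mm. A picture is of the moment at which its call begins. There is no depth.
- order.close_job(): hands the job in; it is judged then, once.
Trained networks look in a picture, given as the dict that the camera call returned (one of the last four; its "shot" number tells which), for a name from the list of things; names that differ only in an ending like _2 or _b are one class to them, and where a whole thing is asked for, a point or a joint stands for the part that bears it (a point fixed in the world has none). Each returns a list of dicts, best first, with "conf" (0 to 1); they miss things now and then, are a little off and sometimes report something else, mostly with a low value. They report only what shows in the picture. A call takes as long as a camera call.
- eyes.look_for(name, picture): "bbox" ([left, top, right, bottom] in pixels, round what is visible of it).
The state is a dict: "time": time; "joint_positions": joint angles; "joint_vel": joint speeds; "joint_torque": joint torques, N m; "ee_pos": TCP position; "eef_rot": TCP orientation; "ft_force": force on the tool from outside, world axes, zero at the start; "torque": the same for the moment, N m; "width": finger opening in m; "grip_force": force on a finger pad.
Only numpy, scipy, OpenCV 4.12 (cv2) and the standard library are available. Lean on these libraries where they do the work, as an engineer would, in place of code of your own. Each camera call takes 0.05 s, during which the arm holds its last target. There are 200 camera calls.

## Working session

There is one attempt and no reset: what is moved stays moved. The work goes in short steps, Python scripts to look and compute and a tool call to move; the robot and the scene stay as the last step left them, time stands still between calls to the robot, and variables do not carry over. Pictures are saved under pics/ and viewed, at most 10 in all, crops included, and the job is handed in when it is done.

Besides the shell and the picture viewer there is one more tool, called as name([rows], argument=value, ...), one row to a line, values as JSON. arm_command: Moves the arm, as the interface text tells. Its arguments: {"type":"object","properties":{"steps":{"type":"array","items":{"type":"object","properties":{"rot":{"type":"array","items":{"type":"number"}},"slide":{"type":"array","items":{"type":"number"}},"grip":{"type":"number"}}}},"newtons":{"type":"number"}},"required":["steps"]}

```bash
mkdir -p pics; python3 - <<'E'
from bench import sensors, eyes
import cv2, numpy as np
print({k:np.round(v,3) for k,v in sensors.read_state().items()})
ims=[]
for n in ["scene","top","wrist"]:
    p=eyes.camera(n); im=p["pixels"][:,:,::-1].copy()
    print(n,p["shot"],np.round(p["intrinsics"],1).tolist(),np.round(p["pose"],4).tolist())
    if n=="wrist": 
        cv2.imwrite("pics/w0.png",im);
    np.savez(f"{n}0.npz",px=p["pixels"],K=p["intrinsics"],T=p["pose"])
    for o in ["sampler_center","sampler_eye","sampler_grip","stand","ledge","throat","hook_tip","bottle","beaker","tube_rack"]:
        r=eyes.look_for(o,p)
        print(o,[(np.round(d["bbox"],1).tolist(),round(d["conf"],2)) for d in r[:2]])
    if n!="wrist": cv2.imwrite(f"pics/{n}0.png",cv2.resize(im,(800,600)))
E
```

```text
{'time': np.float64(0.0), 'joint_positions': array([ 1.189,  0.333, -0.065,  1.461,  0.022,  1.35 , -0.089]), 'joint_vel': array([ 0.   ,  0.002, -0.   ,  0.001,  0.001, -0.001,  0.   ]), 'joint_torque': array([-1.0000e-03, -6.2325e+01,  2.4000e-02, -3.8989e+01, -6.2000e-02,
        4.0000e-02,  0.0000e+00]), 'ee_pos': array([ 0.219, -0.585,  0.183]), 'eef_rot': array([ 0.984,  0.178, -0.   , -0.001]), 'ft_force': array([ 0.344,  0.447, -0.454]), 'torque': array([-0.053, -0.046, -0.014]), 'grip_force': np.float64(0.0), 'width': np.float64(0.087)}
scene 1 [[436.8, 0.0, 259.7], [0.0, 436.8, 190.5], [0.0, 0.0, 1.0]] [[-0.8585, 0.3654, -0.3597, 1.0152], [0.5125, 0.6353, -0.5777, 0.5697], [0.0175, -0.6803, -0.7327, 0.9604], [0.0, 0.0, 0.0, 1.0]]
sampler_center [([232.5, 138.2, 259.9, 184.4], 0.91)]
sampler_eye [([229.8, 136.6, 259.8, 183.7], 0.85)]
sampler_grip [([229.2, 137.9, 266.1, 182.4], 0.97)]
stand [([222.6, 165.5, 412.3, 377.3], 0.67)]
ledge [([221.4, 164.6, 410.8, 373.0], 0.84), ([231.2, 137.5, 262.5, 186.0], 0.55)]
throat [([221.7, 167.7, 409.9, 378.1], 0.77)]
hook_tip [([222.8,
[... 537 characters left out ...]
, 136.9, 245.9, 244.6], 0.76)]
ledge [([50.0, 135.0, 246.7, 241.7], 0.92), ([264.3, 129.9, 292.6, 161.0], 0.35)]
throat [([44.7, 135.2, 247.4, 246.2], 0.97)]
hook_tip [([46.7, 134.3, 244.2, 244.0], 0.78)]
bottle [([265.2, 196.2, 286.9, 226.2], 0.74), ([48.3, 133.3, 244.7, 242.6], 0.31)]
beaker [([265.5, 127.9, 292.1, 158.2], 0.83)]
tube_rack [([313.0, 130.5, 377.0, 168.9], 0.96)]
wrist 3 [[293.2, 0.0, 255.7], [0.0, 293.2, 190.2], [0.0, 0.0, 1.0]] [[0.3507, -0.9, -0.2589, 0.2906], [-0.9365, -0.3369, -0.0975, -0.5583], [0.0005, 0.2767, -0.961, 0.3841], [0.0, 0.0, 0.0, 1.0]]
sampler_center []
sampler_eye []
sampler_grip []
stand []
ledge []
throat []
hook_tip []
bottle []
beaker []
tube_rack []
```

View pics/top0.png

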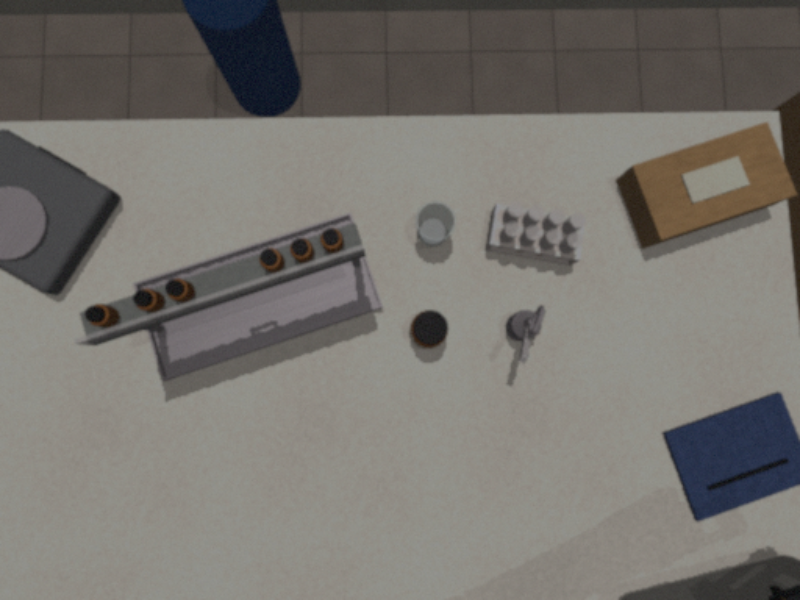

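View pics/scene0.png

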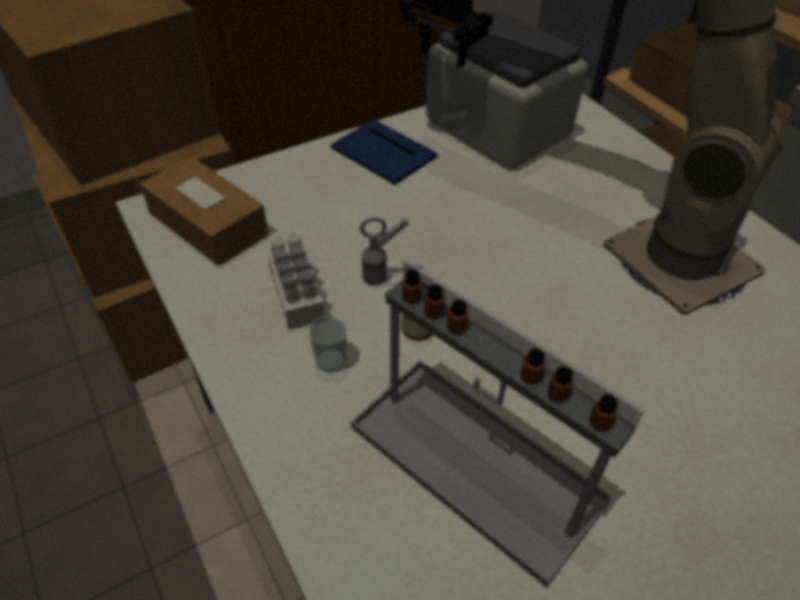

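The top view shows the sampler at about (525,330) of 800x600, its handle pointing down-image (towards the robot). The stand is at left, turned about 13°. The jar stands between them at (430,328), with the beaker and rack behind. I'll take enlarged crops for the pose fits.

```bash
python3 - <<'E'
import cv2, numpy as np
def crop(n,x,y,w,h,W=400,H=300):
    im=np.load(f"{n}0.npz")["px"][y:y+h,x:x+w,::-1]
    o=cv2.resize(im,(W,H),interpolation=cv2.INTER_CUBIC); o=cv2.convertScaleAbs(o,alpha=1.5)
    for i in range(0,w,10): cv2.putText(o,str(x+i),(int(i*W/w),8),0,.3,(0,255,255)); cv2.line(o,(int(i*W/w),10),(int(i*W/w),16),(0,255,255))
    for j in range(0,h,10): cv2.putText(o,str(y+j),(0,int(j*H/h)+4),0,.3,(0,255,255)); cv2.line(o,(20,int(j*H/h)),(26,int(j*H/h)),(0,255,255))
    return o
a=np.vstack([np.hstack([crop("top",310,185,60,45),crop("scene",220,130,60,45)]),np.hstack([crop("scene",280,230,80,60),crop("top",40,130,220,165)])])
cv2.imwrite("pics/c1.png",a)
E
```

```text
(no output)
```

View pics/c1.png

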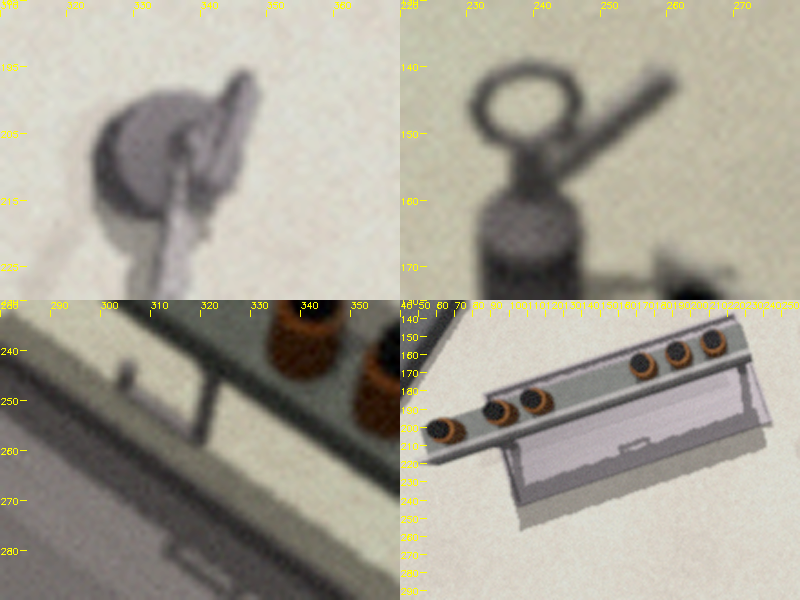

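```bash
cat > h.py <<'E'
import numpy as np
from scipy.optimize import least_squares
def cam(n,i=0):
    d=np.load(f"{n}{i}.npz"); return d["K"],d["T"]
def proj(K,T,P):
    q=(np.asarray(P)-T[:3,3])@T[:3,:3]; return q[:,:2]/q[:,2:]*K[0,0]+K[:2,2]
def W(p,L):
    c,s=np.cos(p[2]),np.sin(p[2]); L=np.asarray(L,float)
    return np.c_[p[0]+c*L[:,0]-s*L[:,1],p[1]+s*L[:,0]+c*L[:,1],L[:,2]]
def fit(p0,obs):
    # obs: list of (cam,[(local3,pix2)])
    f=lambda p:np.concatenate([(proj(*c,W(p,[o[0] for o in l]))-[o[1] for o in l]).ravel() for c,l in obs])
    r=least_squares(f,p0,loss='soft_l1',f_scale=1.); return r.x,np.round(f(r.x).reshape(-1,2),1)
E
python3 - <<'E'
from h import *
t,s=cam("top"),cam("scene")
p,r=fit([.55,-.22,0],[(t,[((.026,0,.13),(346.4,197.5)),((-.026,0,.13),(343,212.5)),((-.054,0,.134),(335.3,225))]),
 (s,[((0,0,.13),(238.9,145.7)),((-.062,0,.142),(259.5,142)),((0,0,.0),(237.5,184))])])
print("sampler",p,np.degrees(p[2]),r.tolist()); print(W(p,[(0,0,.13),(-.054,0,.134)]))
p,r=fit([.6,.2,.2],[(t,[((-.085,.19,.02),(105.6,241.3)),((-.085,-.19,.02),(243.8,197.1)),((.085,.19,.02),(87.7,183.7)),((.085,-.19,.02),(224,138.9))]),
 (s,[((.085,.19,.02),(350.7,373.8)),((.085,-.19,.02),(225.9,272)),((-.085,-.19,.02),(270.7,234.9)),((0,-.02,.207),(305.2,242.5)),((0,.02,.193),(320,258))])])
print("stand",p,np.degrees(p[2]),r.tolist()); print(W(p,[(0,0,.193),(0,-.02,.207),(-.036,0,.245)]))
# jar, beaker, rack from bbox top
K,T=t
for n,u,z in [("jar",(275.5,210),.1),("beaker",(279,147),.04),("rack",(345,150),.08)]:
    d=T[:3,:3]@np.array([(u[0]-K[0,2])/K[0,0],(u[1]-K[1,2])/K[1,1],1]); print(n,T[:3,3]+d*(z-T[2,3])/d[2])
E
```

```text
sampler [ 0.57385098 -0.26700943 -0.41525976] -23.79263172115708 [[0.3, -3.5], [-4.2, 1.9], [-0.5, 0.5], [-1.7, 0.1], [-0.7, -0.8], [0.6, -6.3]]
[[ 0.57385098 -0.26700943  0.13      ]
 [ 0.52444036 -0.24522434  0.134     ]]
stand [0.6317043  0.17318903 0.29533732] 16.921581799668697 [[-4.0, 2.3], [-0.4, 0.2], [-4.1, -2.9], [-0.5, -2.4], [-0.1, -0.4], [-1.3, -2.8], [-1.4, -5.0], [0.6, -0.0], [0.2, -1.0]]
[[0.6317043  0.17318903 0.193     ]
 [0.63752555 0.15405495 0.207     ]
 [0.59726295 0.16271078 0.245     ]]
jar [ 0.56562969 -0.11060981  0.1       ]
beaker [ 0.7330081  -0.12839049  0.04      ]
rack [ 0.71350925 -0.2906457   0.08      ]
```

The crops show the eye ring in the scene at about (239,146) and the handle end at (259.5,142). The hook tip is at (305,242.5) and the stem foot at (320,258). The yaw estimates are still rough, so I'll move to a leaning pre-grasp and refine from near.

```bash
cat > go.py <<'E'
from h import *
from scipy.spatial.transform import Rotation as R
from bench import sensors
def tool(yaw,lean): # deg ; z forward-down, y along -local y
    z=np.radians(yaw); l=np.radians(lean)
    Z=np.array([np.sin(l)*np.cos(z),np.sin(l)*np.sin(z),-np.cos(l)]); Y=np.array([np.sin(z),-np.cos(z),0])
    return R.from_matrix(np.c_[np.cross(Y,Z),Y,Z])
def delta(grasp,yaw,lean,back=0,flip=False):
    s=sensors.read_state(); T=tool(yaw,lean); Z=T.as_matrix()[:,2]
    tgt=np.array(grasp)+Z*(.019-back)
    rv=np.degrees((T*R.from_quat(s["eef_rot"]).inv()).as_rotvec())
    print("t",round(float(s["time"]),2),"tgt",tgt.round(4),"slide",(tgt-s["ee_pos"]).round(4),"rot",rv.round(1),"|rot|",np.linalg.norm(rv).round(1))
E
python3 -c "
from go import *
delta((.524,-.245,.134),-19,40,.12)"
```

```text
t 1.65 tgt [ 0.4626 -0.2239  0.2114] slide [0.2431 0.3613 0.0272] rot [  0.6 -40.8 -37.9] |rot| 55.7
```

arm_command([
  {"slide": [0, 0.03, 0.05], "rot": [0, 0, 0], "grip": 1},
  {"slide": [0.035, 0.047, 0], "rot": [0.1, -5.8, -5.4], "grip": 1},
  {"slide": [0.035, 0.047, 0], "rot": [0.1, -5.8, -5.4], "grip": 1},
  {"slide": [0.035, 0.047, 0], "rot": [0.1, -5.8, -5.4], "grip": 1},
  {"slide": [0.035, 0.047, 0], "rot": [0.1, -5.8, -5.4], "grip": 1},
  {"slide": [0.035, 0.047, 0], "rot": [0.1, -5.8, -5.4], "grip": 1},
  {"slide": [0.035, 0.047, 0], "rot": [0.1, -5.8, -5.4], "grip": 1},
  {"slide": [0.033, 0.047, -0.02], "rot": [0.1, -5.8, -5.4], "grip": 1},
], newtons=30)

```text
time: 2.65
ee_pos: [0.4642, -0.2254, 0.2162]
eef_rot: [0.926, -0.155, 0.339, 0.056]
ft_force: [2.6, 2.1, 0.5]
width: 0.087
grip_force: 0.0
```

```bash
cat > look.py <<'E'
import sys,cv2,numpy as np
from bench import eyes
def snap(n,i,names=()):
    p=eyes.camera(n); np.savez(f"{n}{i}.npz",px=p["pixels"],K=p["intrinsics"],T=p["pose"])
    for o in names: print(o,[(np.round(d["bbox"],1).tolist(),round(d["conf"],2)) for d in eyes.look_for(o,p)[:2]])
    return cv2.convertScaleAbs(p["pixels"][:,:,::-1].copy(),alpha=1.4)
E
python3 - <<'E'
from go import *
from look import *
delta((.524,-.245,.134),-19,40,.12)
im=snap("wrist",1,["sampler_center"])
cv2.imwrite("pics/w1.png",cv2.resize(im,(800,600)))
E
```

```text
t 2.65 tgt [ 0.4626 -0.2239  0.2114] slide [-0.0016  0.0015 -0.0049] rot [0.  0.2 0. ] |rot| 0.3
sampler_center [([241.4, 124.4, 275.1, 208.7], 0.85)]
```

View pics/w1.png

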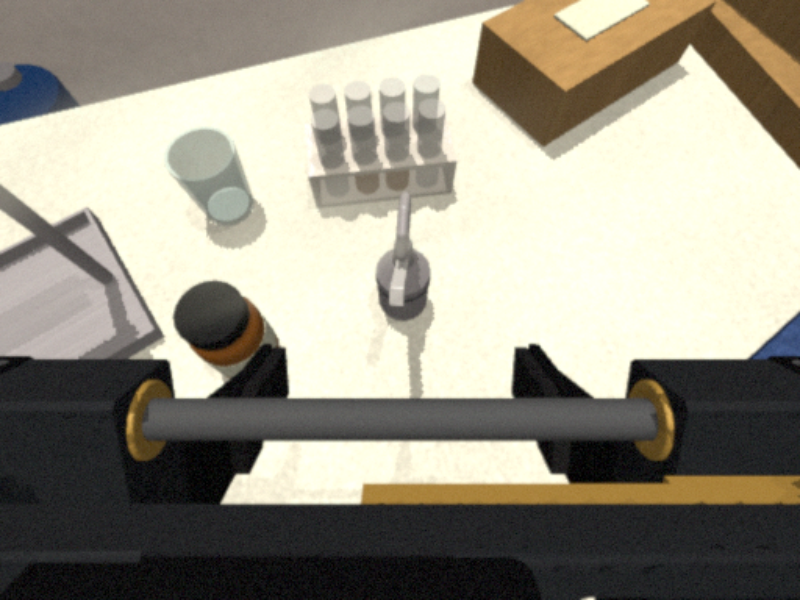

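The wrist view shows the sampler almost edge-on between the fingers: handle end at about (398,300), eye top at (405,195), with the jar left at (215,320). Refining the pose now.

```bash
cat > fs.py <<'E'
from go import *
t,s,w=cam("top"),cam("scene"),cam("wrist",1)
a=np.linspace(0,2*np.pi,180)
ring=np.c_[.026*np.cos(a),0*a,.13+.026*np.sin(a)]
def f(p,off=0):
    r=[]
    q=proj(*s,W(p,ring)); r+=list((q.min(0)-[230.8,139.3]))+list(q.max(0)-[247.1,152.5])
    r+=list((proj(*s,W(p,[(-.062,0,.142)]))-[259.5,142]).ravel())
    q=proj(*w,W(p,ring)); k=q[:,1].argmin(); r+=list(q[k]-[259.4,124.4])
    r+=list((proj(*w,W(p,[(-.062,0,.142)]))-[254.4,190.5]).ravel())
    q=proj(*t,W(p,ring)); k=q[:,1].argmin(); r+=list(q[k]-[346.8,195.7])
    r+=list((proj(*t,W(p,[(-.062,0,.142)]))-[335.3,229.5]).ravel())
    return np.array(r)
r=least_squares(f,[.57,-.26,-.35],loss='soft_l1'); p=r.x
print(p,np.degrees(p[2]),f(p).round(1)); g=W(p,[(-.054,0,.134)])[0]; print("grip",g)
delta(g,np.degrees(p[2]),40,.12)
delta(g,np.degrees(p[2]),40,0)
E
python3 fs.py
```

```text
[ 0.57045276 -0.26505565 -0.4029529 ] -23.087500600684947 [-1.3 -0.5  0.5  0.1  0.6 -1.   0.3 -1.4  0.1  0.3 -0.7 -0.4 -1.5  0.7]
grip [ 0.52077778 -0.24388028  0.134     ]
t 2.75 tgt [ 0.4611 -0.2184  0.2114] slide [-0.0005  0.0022  0.0019] rot [-0.2 -0.3 -4.4] |rot| 4.5
t 2.75 tgt [ 0.532  -0.2487  0.1194] slide [ 0.0705 -0.0281 -0.09  ] rot [-0.2 -0.3 -4.4] |rot| 4.5
```

arm_command([
  {"slide": [0.01, -0.002, -0.01], "rot": [0, 0, -1.5], "grip": 1},
  {"slide": [0.01, -0.004, -0.013], "rot": [0, 0, -1.5], "grip": 1},
  {"slide": [0.01, -0.004, -0.013], "rot": [0, 0, -1.4], "grip": 1},
  {"slide": [0.01, -0.004, -0.013], "grip": 1},
  {"slide": [0.01, -0.004, -0.013], "grip": 1},
  {"slide": [0.01, -0.004, -0.013], "grip": 1},
  {"slide": [0.01, -0.005, -0.014], "grip": 1},
  {"slide": [0, 0, 0], "grip": 1},
])

```text
schema error: expected keys rot, slide, grip
```

```bash
python3 - <<'E'
from go import *
from look import *
im=snap("wrist",2)
cv2.imwrite("pics/w2.png",cv2.resize(im,(640,480)))
E
python3 fs.py | tail -1
```

```text
t 2.8 tgt [ 0.532  -0.2487  0.1194] slide [ 0.0702 -0.0253 -0.0926] rot [-0.1 -0.3 -4.5] |rot| 4.5
```

View pics/w2.png

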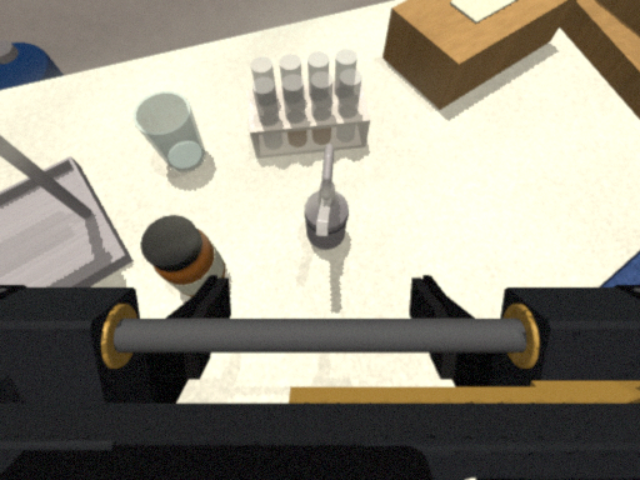

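The move was refused because every row needs all three keys, and the picture shows the same unmoved view. Resending with full rows.

arm_command([
  {"slide": [0.01, -0.002, -0.01], "rot": [0, 0, -1.5], "grip": 1},
  {"slide": [0.01, -0.003, -0.013], "rot": [0, 0, -1.5], "grip": 1},
  {"slide": [0.01, -0.004, -0.013], "rot": [0, 0, -1.4], "grip": 1},
  {"slide": [0.01, -0.004, -0.013], "rot": [0, 0, 0], "grip": 1},
  {"slide": [0.01, -0.004, -0.013], "rot": [0, 0, 0], "grip": 1},
  {"slide": [0.01, -0.004, -0.013], "rot": [0, 0, 0], "grip": 1},
  {"slide": [0.01, -0.004, -0.014], "rot": [0, 0, 0], "grip": 1},
  {"slide": [0, 0, 0], "rot": [0, 0, 0], "grip": 1},
])

```text
time: 3.8
ee_pos: [0.5325, -0.2523, 0.125]
eef_rot: [0.921, -0.19, 0.333, 0.067]
ft_force: [-0.7, 0.4, 0.5]
width: 0.087
grip_force: 0.0
```

```bash
python3 - <<'E'
from go import *
from look import *
im=snap("wrist",2)
cv2.imwrite("pics/w3.png",cv2.resize(im,(640,480)))
E
python3 fs.py | tail -1
```

```text
t 3.85 tgt [ 0.532  -0.2487  0.1194] slide [-0.0004  0.0036 -0.006 ] rot [-0.2 -0.1  0.2] |rot| 0.3
```

View pics/w3.png

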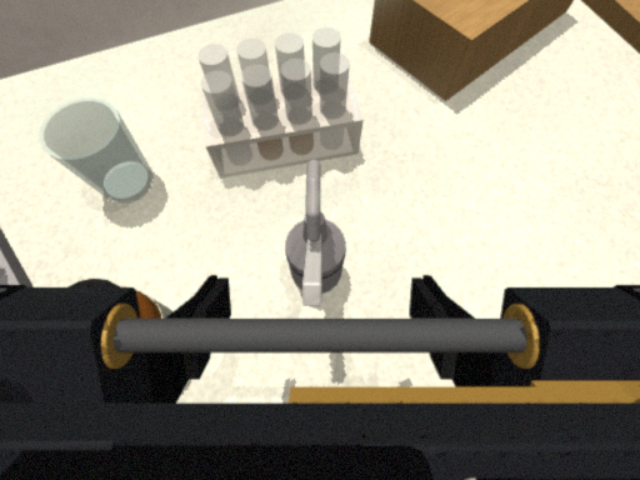

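```bash
python3 - <<'E'
from go import *
w=cam("wrist",2); s=sensors.read_state(); M=R.from_quat(s["eef_rot"]).as_matrix()
e=s["ee_pos"]
print((proj(*w,[e,e-.019*M[:,2],e-.019*M[:,2]+.0435*M[:,1]])*1.25).round(0))
p=np.array([.5705,-.2651,-.403])
print((proj(*w,W(p,[(-.062,0,.142),(-.054,0,.134),(0,0,.156),(0,0,0)]))*1.25).round(0))
E
```

```text
[[320. 267.]
 [320. 280.]
 [402. 280.]]
[[314. 297.]
 [314. 286.]
 [314. 180.]
 [317. 271.]]
```

The handle end shows at (312,300), against a predicted (314,297), so the pose holds. I'll apply the small correction and close.

arm_command([
  {"slide": [0, 0.002, -0.003], "rot": [0, 0, 0], "grip": 1},
  {"slide": [0, 0.002, -0.003], "rot": [0, 0, 0], "grip": 1},
  {"slide": [0, 0, 0], "rot": [0, 0, 0], "grip": 0},
  {"slide": [0, 0, 0], "rot": [0, 0, 0], "grip": 0},
  {"slide": [0, 0, 0], "rot": [0, 0, 0], "grip": 0},
  {"slide": [0, 0, 0], "rot": [0, 0, 0], "grip": 0},
  {"slide": [0, 0, 0], "rot": [0, 0, 0], "grip": 0},
  {"slide": [0, 0, 0], "rot": [0, 0, 0], "grip": 0},
], newtons=40)

```text
time: 4.85
ee_pos: [0.5325, -0.2472, 0.1192]
eef_rot: [0.921, -0.19, 0.334, 0.068]
ft_force: [0.1, 0.6, 0.1]
width: 0.0351
grip_force: 0.0
```

```bash
python3 fs.py | tail -1
```

```text
t 4.85 tgt [ 0.532  -0.2487  0.1194] slide [-0.0005 -0.0014  0.0003] rot [-0.1 -0.1  0.2] |rot| 0.2
```

arm_command([
  {"slide": [0, -0.001, 0], "rot": [0, 0, 0], "grip": 0},
  {"slide": [0, 0, 0], "rot": [0, 0, 0], "grip": 0},
  {"slide": [0, 0, 0], "rot": [0, 0, 0], "grip": 0},
  {"slide": [0, 0, 0], "rot": [0, 0, 0], "grip": 0},
  {"slide": [0, 0, 0], "rot": [0, 0, 0], "grip": 0},
  {"slide": [0, 0, 0], "rot": [0, 0, 0], "grip": 0},
  {"slide": [0, 0, 0], "rot": [0, 0, 0], "grip": 0},
  {"slide": [0, 0, 0], "rot": [0, 0, 0], "grip": 0},
], newtons=50)

```text
time: 5.85
ee_pos: [0.5325, -0.2482, 0.1192]
eef_rot: [0.921, -0.19, 0.334, 0.068]
ft_force: [-0.9, -0.2, -1.0]
width: 0.0005
grip_force: 0.0
```

```bash
python3 fs.py | tail -1
```

```text
t 5.85 tgt [ 0.532  -0.2487  0.1194] slide [-0.0005 -0.0004  0.0003] rot [-0.1 -0.1  0.1] |rot| 0.2
```

It closed on nothing. I'll look again.

```bash
python3 - <<'E'
from go import *
from look import *
im=snap("wrist",3); im2=snap("scene",3); snap("top",3)
a=np.hstack([cv2.resize(im[100:292,128:384],(400,300)),cv2.resize(im2[80:224,160:352],(400,300))])
b=cv2.convertScaleAbs(np.load("top3.npz")["px"][170:260,290:410,::-1],alpha=1.4)
b=np.hstack([cv2.resize(b,(400,300)),cv2.resize(im2[120:192,220:316],(400,300),interpolation=2)])
cv2.imwrite("pics/c3.png",np.vstack([a,b]))
E
```

```text
(no output)
```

View pics/c3.png

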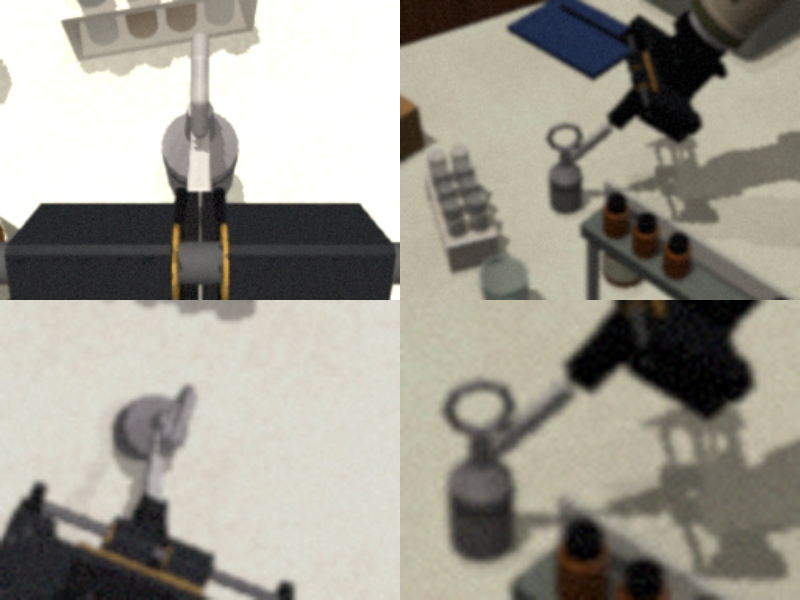

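The fingers shut in line with the handle but just short of its end. In the scene crop the finger tip is at about (262,138) px and the handle visibly continues from it. I'll check with the known TCP in each camera.

```bash
python3 - <<'E'
from go import *
e=sensors.read_state()["ee_pos"]
for n in ["scene","top","wrist"]:
    c=cam(n,3); print(n,proj(*c,[e]).round(1), proj(*c,W([.5705,-.2651,-.403],[(-.062,0,.142),(-.054,0,.134),(0,0,.13),(0,0,.156)])).round(1).tolist())
E
```

```text
scene [[253.  147.7]] [[260.1, 141.0], [257.3, 143.3], [238.5, 145.8], [238.4, 138.8]]
top [[334.7 222.2]] [[333.8, 230.2], [334.3, 227.0], [342.0, 205.6], [344.5, 204.7]]
wrist [[255.9 213.8]] [[256.9, 232.7], [256.8, 224.2], [256.5, 156.6], [256.5, 136.9]]
```

```bash
python3 - <<'E'
from go import *
import cv2
s=sensors.read_state(); e=s["ee_pos"]; M=R.from_quat(s["eef_rot"]).as_matrix()
tiles=[]
for n,(x,y,k) in {"scene":(235,115,10),"top":(315,205,10),"wrist":(236,200,10)}.items():
    c=cam(n,3); im=np.load(f"{n}3.npz")["px"][y:y+30,x:x+40,::-1]
    o=cv2.resize(cv2.convertScaleAbs(im,alpha=1.6),(400,300),interpolation=cv2.INTER_CUBIC)
    for d in (0,10,20,30,40,50):
        q=proj(*c,[e-M[:,2]*d/1e3-M[:,0]*.0095,e-M[:,2]*d/1e3+M[:,0]*.0095])
        q=((q-[x,y]+.5)*k).astype(int); cv2.line(o,q[0].tolist(),q[1].tolist(),(0,255,0) if d%20 else (0,0,255),1); cv2.putText(o,str(d),q[1].tolist(),0,.4,(255,0,0))
    tiles.append(o)
tiles.append(np.zeros_like(o)); cv2.imwrite("pics/c4.png",np.vstack([np.hstack(tiles[:2]),np.hstack(tiles[2:])]))
E
```

```text
(no output)
```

View pics/c4.png

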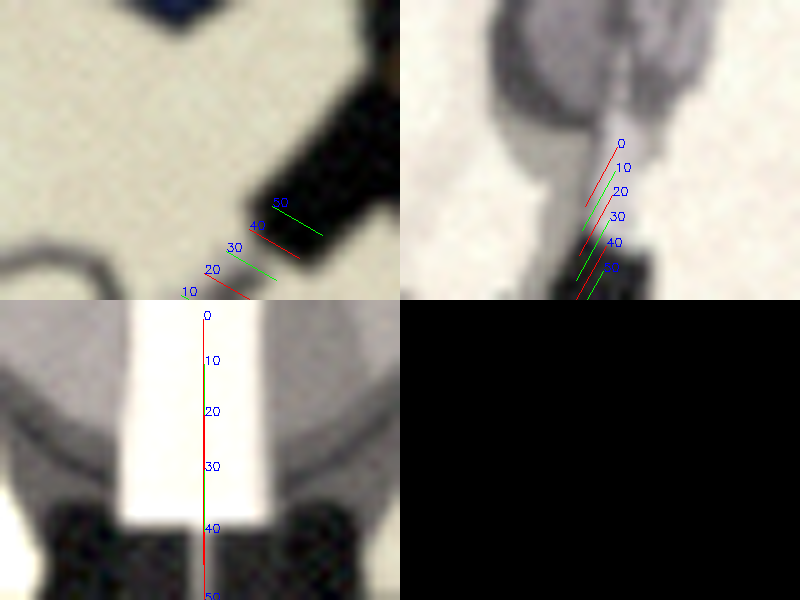

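The overlay shows the real finger tips (scene and wrist) about 38 mm behind the reported TCP along the tool axis, in line with the handle. I'll open, advance 38 mm along the tool axis and close.

arm_command([
  {"slide": [0, 0, 0], "rot": [0, 0, 0], "grip": 0.6},
  {"slide": [0, 0, 0], "rot": [0, 0, 0], "grip": 0.6},
  {"slide": [0, 0, 0], "rot": [0, 0, 0], "grip": 0.6},
  {"slide": [0, 0, 0], "rot": [0, 0, 0], "grip": 0.6},
  {"slide": [0.006, -0.0025, -0.008], "rot": [0, 0, 0], "grip": 0.6},
  {"slide": [0.006, -0.0025, -0.008], "rot": [0, 0, 0], "grip": 0.6},
  {"slide": [0.006, -0.0025, -0.008], "rot": [0, 0, 0], "grip": 0.6},
  {"slide": [0.0045, -0.002, -0.005], "rot": [0, 0, 0], "grip": 0.6},
])

```text
time: 7.0
ee_pos: [0.5551, -0.2579, 0.09]
eef_rot: [0.921, -0.19, 0.334, 0.068]
ft_force: [-0.9, 0.1, -0.4]
width: 0.0519
grip_force: 0.0
```

arm_command([
  {"slide": [0, 0, 0], "rot": [0, 0, 0], "grip": 0},
  {"slide": [0, 0, 0], "rot": [0, 0, 0], "grip": 0},
  {"slide": [0, 0, 0], "rot": [0, 0, 0], "grip": 0},
  {"slide": [0, 0, 0], "rot": [0, 0, 0], "grip": 0},
  {"slide": [0, 0, 0], "rot": [0, 0, 0], "grip": 0},
  {"slide": [0, 0, 0], "rot": [0, 0, 0], "grip": 0},
  {"slide": [0, 0, 0], "rot": [0, 0, 0], "grip": 0},
  {"slide": [0, 0, 0], "rot": [0, 0, 0], "grip": 0},
], newtons=50)

```text
time: 8.0
ee_pos: [0.5551, -0.2578, 0.0903]
eef_rot: [0.921, -0.19, 0.334, 0.068]
ft_force: [-2.2, 0.0, 4.3]
width: 0.0093
grip_force: 50.0
```

Gripped (9.3 mm, 50 N). I'll lift, and meanwhile fit the stand from image edges.

arm_command([
  {"slide": [0, 0, 0.01], "rot": [0, 0, 0], "grip": 0},
  {"slide": [0, 0, 0.02], "rot": [0, 0, 0], "grip": 0},
  {"slide": [0, 0, 0.03], "rot": [0, 0, 0], "grip": 0},
  {"slide": [0, 0, 0.03], "rot": [0, 0, 0], "grip": 0},
  {"slide": [0, 0, 0.03], "rot": [0, 0, 0], "grip": 0},
  {"slide": [0, 0, 0.02], "rot": [0, 0, 0], "grip": 0},
  {"slide": [0, 0, 0], "rot": [0, 0, 0], "grip": 0},
  {"slide": [0, 0, 0], "rot": [0, 0, 0], "grip": 0},
])

```text
time: 9.0
ee_pos: [0.5537, -0.2578, 0.2258]
eef_rot: [0.921, -0.19, 0.332, 0.068]
ft_force: [0.0, 0.6, -2.3]
width: 0.0097
grip_force: 50.0
```

```bash
cat > stand.py <<'E'
from go import *
import cv2
from scipy.ndimage import map_coordinates
from scipy.optimize import differential_evolution
X,Y=.085,.19
E=[((-X,-Y,.02),(-X,Y,.02)),((X,-Y,.02),(X,Y,.02)),((-X,-Y,.02),(X,-Y,.02)),((-X,Y,.02),(X,Y,.02)),
   ((-.036,-.185,.245),(-.036,.185,.245)),((.008,-.185,.245),(.008,.185,.245)),((.008,-.185,.265),(.008,.185,.265)),
   ((-.036,-.185,.265),(-.036,-.185,.245)),((-.036,-.185,.265),(.008,-.185,.265)),((-.036,.185,.265),(.008,.185,.265))]
for sx in(-.004,.004): E+=[((sx,-.02,.19),(sx,-.02,.207)),((sx,.02,.19),(sx,.02,.24))]
for yy in(-.172,.172): 
    for sy in (-.007,.007): E+=[((0,yy+sy,.03),(0,yy+sy,.24))]
C=[]
for n in("top","scene"):
    g=cv2.GaussianBlur(cv2.cvtColor(np.load(n+"0.npz")["px"],cv2.COLOR_RGB2GRAY).astype(float),(0,0),1.2)
    C.append((cam(n),np.gradient(g,axis=1),np.gradient(g,axis=0)))
def edgescore(c,p,e):
    (K,T),gx,gy=c; a,b=proj(K,T,W(p,e)); t=np.linspace(.03,.97,40)[:,None]; q=a+(b-a)*t
    n=np.array([-(b-a)[1],(b-a)[0]])/np.linalg.norm(b-a)
    v=map_coordinates(gx,[q[:,1],q[:,0]],order=1)*n[0]+map_coordinates(gy,[q[:,1],q[:,0]],order=1)*n[1]
    return np.minimum(abs(v),12).mean()
def score(p): return -sum(edgescore(c,p,e)*(1 if i<10 else .5) for c in C for i,e in enumerate(E))
for B in (C,C[:1],C[1:]):
    C_=C; C=B
    r=differential_evolution(score,[(.60,.67),(.14,.21),(.2,.36)],seed=1,maxiter=60,popsize=20)
    p=r.x; print(p.round(4),np.degrees(p[2]).round(1),-r.fun); C=C_
    for nm,z in(("throat",(0,0,.193)),("tip",(0,-.02,.207))): print(nm,W(p,[z])[0].round(4),proj(*cam("scene"),W(p,[z])).round(1))
    print([ [round(edgescore(c,p,e),1) for e in E[:10]] for c in C])
E
python3 stand.py; python3 -c "
from go import *
s=sensors.read_state();print(s['time'],s['ee_pos'],s['width'],s['ft_force'])"
```

```text
[0.6317 0.1715 0.3042] 17.4 227.66910202715408
throat [0.6317 0.1715 0.193 ] [[312.2 251. ]]
tip [0.6377 0.1524 0.207 ] [[305.3 242. ]]
[[np.float64(5.2), np.float64(12.0), np.float64(8.6), np.float64(9.4), np.float64(11.3), np.float64(3.5), np.float64(9.0), np.float64(12.0), np.float64(11.1), np.float64(9.5)], [np.float64(9.2), np.float64(9.0), np.float64(11.0), np.float64(7.2), np.float64(1.2), np.float64(10.7), np.float64(7.3), np.float64(10.2), np.float64(12.0), np.float64(11.7)]]
[0.6318 0.1706 0.3047] 17.5 104.95976545148523
throat [0.6318 0.1706 0.193 ] [[311.9 250.7]]
tip [0.6378 0.1515 0.207 ] [[305.1 241.7]]
[[np.float64(5.4), np.float64(12.0), np.float64(9.1), np.float64(9.3), np.float64(11.2), np.float64(3.1), np.float64(8.9), np.float64(12.0), np.float64(11.5), np.float64(10.3)], [np.float64(9.1), np.float64(9.1), np.float64(10.9), np.float64(5.0), np.float64(1.3), np.float64(10.7), np.float64(7.1), np.float64(10.7), np.float64(12.0), np.float64(8.1)]]
[0.6321 0.1721 0.3036] 17.4 124.88575739814331
throat [0.6321 0.1721 0.193 ] [[312.2 251.3]]
tip [0.638 0.153 0.207] [[305.4 242.2]]
[[np.float64(4.8), np.float64(12.0), np.float64(8.2), np.float64(9.2), np.float64(11.3), np.float64(4.0), np.float64(9.0), np.float64(12.0), np.float64(10.4), np.float64(8.6)], [np.float64(9.5), np.float64(8.4), np.float64(11.0), np.float64(8.2), np.float64(1.2), np.float64(10.7), np.float64(7.5), np.float64(10.0), np.float64(12.0), np.float64(12.0)]]
9.0 [ 0.55367236 -0.25777243  0.22577724] 0.00966262134003813 [ 0.02665686  0.56732887 -2.30501298]
```

The stand is at (0.632, 0.1715), yaw 17.4°, and all three fits agree within 1.5 mm. Next is the carry waypoint in front of the stand.

```bash
cat > carry.py <<'E'
from go import *
import sys
ST=np.array([.6317,.1715,.3042]); S0=np.array([.5705,-.2651,-.403]); E0=np.array([.5551,-.2578,.0903])
c,s_=np.cos(S0[2]),np.sin(S0[2]); d=E0[:2]-S0[:2]; REL=np.array([c*d[0]+s_*d[1],-s_*d[0]+c*d[1],E0[2]])
Q0=R.from_quat([.921,-.19,.334,.068]); 
def to(sx,sy,c_eye,corr=(0,0,0)):
    "slide/rot so the eye centre is at stand-frame (sx,sy), height c_eye"
    s=sensors.read_state(); base=W(ST,[(sx,sy,0)])[0]
    e=W([base[0],base[1],ST[2]],[REL])[0]; e[2]=REL[2]+c_eye-.13; e+=corr
    q=R.from_euler('z',ST[2]-S0[2])*Q0
    print("t",round(float(s["time"]),2),"slide",(e-s["ee_pos"]).round(4),"rot",np.degrees((q*R.from_quat(s["eef_rot"]).inv()).as_rotvec()).round(1))
if __name__=="__main__":
    to(*map(float,sys.argv[1:4]),tuple(map(float,sys.argv[4:7])) or (0,0,0))
E
python3 carry.py -0.15 -0.08 0.26; python3 carry.py -0.15 -0.08 0.2
```

```text
t 9.0 slide [-0.0576  0.3036 -0.0055] rot [ 0.  -0.2 40.5]
t 9.0 slide [-0.0576  0.3036 -0.0655] rot [ 0.  -0.2 40.5]
```

arm_command([
  {"slide": [-0.006, 0.024, 0], "rot": [0, 0, 3], "grip": 0},
  {"slide": [-0.008, 0.042, 0], "rot": [0, 0, 5.5], "grip": 0},
  {"slide": [-0.008, 0.046, 0], "rot": [0, 0, 6.5], "grip": 0},
  {"slide": [-0.008, 0.046, 0], "rot": [0, 0, 6.5], "grip": 0},
  {"slide": [-0.008, 0.046, 0], "rot": [0, 0, 6.5], "grip": 0},
  {"slide": [-0.008, 0.046, 0], "rot": [0, 0, 6], "grip": 0},
  {"slide": [-0.008, 0.036, -0.02], "rot": [0, 0, 4.5], "grip": 0},
  {"slide": [-0.004, 0.018, -0.03], "rot": [0, 0, 2], "grip": 0},
])

```text
time: 10.0
ee_pos: [0.4958, 0.0474, 0.1761]
eef_rot: [0.93, 0.142, 0.336, -0.051]
ft_force: [0.8, -0.4, -3.2]
width: 0.0094
grip_force: 50.0
```

```bash
python3 carry.py -0.15 -0.08 0.2; python3 carry.py 0 -0.07 0.197
```

```text
t 10.0 slide [ 0.0003 -0.0016 -0.0158] rot [ 0.1 -0.1 -0.2]
t 10.0 slide [ 0.1404  0.0529 -0.0188] rot [ 0.1 -0.1 -0.2]
```

arm_command([
  {"slide": [0, -0.001, -0.008], "rot": [0, 0, 0], "grip": 0},
  {"slide": [0, 0, -0.008], "rot": [0, 0, 0], "grip": 0},
  {"slide": [0, 0, 0], "rot": [0, 0, 0], "grip": 0},
  {"slide": [0, 0, 0], "rot": [0, 0, 0], "grip": 0},
  {"slide": [0, 0, 0], "rot": [0, 0, 0], "grip": 0},
  {"slide": [0, 0, 0], "rot": [0, 0, 0], "grip": 0},
  {"slide": [0, 0, 0], "rot": [0, 0, 0], "grip": 0},
  {"slide": [0, 0, 0], "rot": [0, 0, 0], "grip": 0},
])

```text
time: 11.0
ee_pos: [0.4965, 0.0448, 0.1618]
eef_rot: [0.93, 0.141, 0.336, -0.051]
ft_force: [-0.3, -0.1, -3.6]
width: 0.0095
grip_force: 50.0
```

```bash
python3 - <<'E'
from carry import *
from look import *
to(0,-.07,.197)
s=snap("scene",5,["sampler_eye","sampler_center"]); w=snap("wrist",5); snap("top",5)
e=W(ST,[(-.15,-.08,.2)])[0]
a=np.linspace(0,2*np.pi,60); ring=W([e[0],e[1],ST[2]],np.c_[.022*np.cos(a),0*a,.2+.022*np.sin(a)])
tiles=[]
for n in("scene","top","wrist"):
    c=cam(n,5); q=proj(*c,ring); m=q.mean(0); print(n,m.round(1))
    im=cv2.convertScaleAbs(np.load(n+"5.npz")["px"][:,:,::-1],alpha=1.5); k=6 if n!="wrist" else 3
    x=int(np.clip(m[0]-33*6/k,0,512-400//k)); y=int(np.clip(m[1]-20*6/k,0,384-300//k))
    o=cv2.resize(im[y:y+300//k,x:x+400//k],None,fx=k,fy=k,interpolation=2); o=cv2.copyMakeBorder(o,0,300-o.shape[0],0,400-o.shape[1],0)
    cv2.polylines(o,[((q-[x,y]+.5)*k).astype(np.int32)],True,(0,255,0),1); print(x,y,k); tiles.append(o)
tiles.append(np.zeros_like(o)); cv2.imwrite("pics/c5.png",np.vstack([np.hstack(tiles[:2]),np.hstack(tiles[2:])]))
E
```

```text
t 11.0 slide [ 0.1397  0.0554 -0.0045] rot [ 0.1 -0.   0. ]
sampler_eye [([318.3, 174.2, 341.4, 208.8], 0.73)]
sampler_center [([317.1, 173.6, 338.5, 208.6], 0.5)]
scene [323.5 192.1]
290 172 6
top [204.2 233.2]
171 213 6
wrist [255.1 168. ]
189 127 3
```

View pics/c5.png

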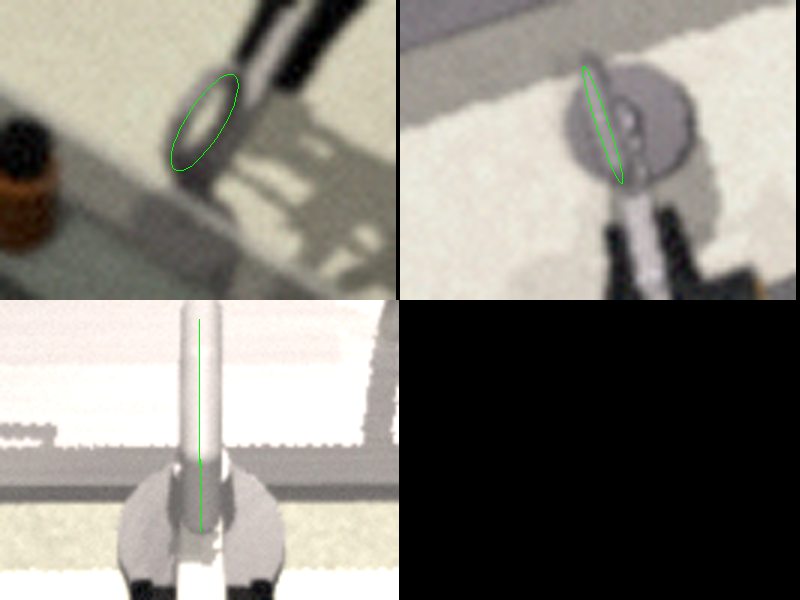

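The predicted eye ring overlays the real one within about 1 px in all three views (scene tile (205,122), top (602,125), wrist centred). So the model holds; going in under the ledge on the open side.

arm_command([
  {"slide": [0.012, 0.005, -0.004], "rot": [0, 0, 0], "grip": 0},
  {"slide": [0.022, 0.009, 0], "rot": [0, 0, 0], "grip": 0},
  {"slide": [0.024, 0.01, 0], "rot": [0, 0, 0], "grip": 0},
  {"slide": [0.024, 0.01, 0], "rot": [0, 0, 0], "grip": 0},
  {"slide": [0.024, 0.009, 0], "rot": [0, 0, 0], "grip": 0},
  {"slide": [0.022, 0.008, 0], "rot": [0, 0, 0], "grip": 0},
  {"slide": [0.012, 0.004, 0], "rot": [0, 0, 0], "grip": 0},
  {"slide": [0, 0, 0], "rot": [0, 0, 0], "grip": 0},
])

```text
time: 12.25
ee_pos: [0.6368, 0.1001, 0.1576]
eef_rot: [0.93, 0.14, 0.336, -0.052]
ft_force: [-0.9, -0.0, -3.3]
width: 0.0095
grip_force: 50.0
```

```bash
python3 carry.py 0 -0.07 0.197;python3 carry.py 0 -0.0 0.197; python3 - <<'E'
from go import *
s=sensors.read_state()
from look import *
snap("scene",6)
# measure eye vs predicted by edge fit of ring in scene
from scipy.ndimage import map_coordinates
from carry import ST,REL
g=cv2.GaussianBlur(cv2.cvtColor(np.load("scene6.npz")["px"],cv2.COLOR_RGB2GRAY).astype(float),(0,0),1)
gx,gy=np.gradient(g,axis=1),np.gradient(g,axis=0); a=np.linspace(0,2*np.pi,200)
c=cam("scene",6); off=s["ee_pos"]-W([0,0,ST[2]],[REL])[0]; 
q0=W([off[0],off[1],ST[2]],np.c_[.018*np.cos(a),0*a,.13+off[2]+.018*np.sin(a)]); q1=W([off[0],off[1],ST[2]],np.c_[.026*np.cos(a),0*a,.13+off[2]+.026*np.sin(a)])
def sc(u,v):
    t=0
    for Q in (q0,q1):
        q=proj(*c,Q)+[u,v]; d=np.gradient(q,axis=0); n=np.c_[-d[:,1],d[:,0]]/np.linalg.norm(d,axis=1)[:,None]
        t+=np.minimum(abs(map_coordinates(gx,[q[:,1],q[:,0]],order=1)*n[:,0]+map_coordinates(gy,[q[:,1],q[:,0]],order=1)*n[:,1]),15).mean()
    return t
best=sorted([(sc(u,v),u,v) for u in np.arange(-5,5.1,.5) for v in np.arange(-5,5.1,.5)])[-4:]
print(best, sc(0,0), proj(*c,q0).mean(0), proj(*c,W(ST,[(0,-.02,.207)])))
im=cv2.convertScaleAbs(np.load("scene6.npz")["px"][:,:,::-1],alpha=1.5)
o=cv2.resize(im[205:280,265:365],(800,600),interpolation=2); cv2.polylines(o,[((proj(*c,q0)-[265,205]+.5)*8).astype(np.int32)],True,(0,255,0),1)
cv2.imwrite("pics/c6.png",o)
E
```

```text
t 12.25 slide [-0.0006  0.0002 -0.0003] rot [-0.  -0.1  0. ]
t 12.25 slide [-0.0215  0.067  -0.0003] rot [-0.  -0.1  0. ]
[(np.float64(17.15438022786735), np.float64(-0.5), np.float64(-2.0)), (np.float64(17.29040052185478), np.float64(-1.5), np.float64(-0.5)), (np.float64(17.363746165689946), np.float64(-2.0), np.float64(0.5)), (np.float64(17.5267089204846), np.float64(-2.0), np.float64(0.0))] 11.872903133488776 [286.55289311 232.15950753] [[305.33806231 241.97641444]]
```

The ring matches the prediction within about 2 px, well inside the ±10 mm hole clearance. I'll advance slowly until the ring surrounds the tip, then check.

arm_command([
  {"slide": [-0.002, 0.007, -0.001], "rot": [0, 0, 0], "grip": 0},
  {"slide": [-0.003, 0.008, 0], "rot": [0, 0, 0], "grip": 0},
  {"slide": [-0.002, 0.008, 0], "rot": [0, 0, 0], "grip": 0},
  {"slide": [-0.003, 0.008, 0], "rot": [0, 0, 0], "grip": 0},
  {"slide": [-0.002, 0.006, 0], "rot": [0, 0, 0], "grip": 0},
  {"slide": [-0.002, 0.006, 0], "rot": [0, 0, 0], "grip": 0},
  {"slide": [-0.001, 0.005, 0], "rot": [0, 0, 0], "grip": 0},
  {"slide": [0, 0, 0], "rot": [0, 0, 0], "grip": 0},
])

```text
time: 13.3
ee_pos: [0.6214, 0.1482, 0.1567]
eef_rot: [0.93, 0.141, 0.336, -0.051]
ft_force: [0.1, -0.1, -3.4]
width: 0.0095
grip_force: 50.0
```

```bash
python3 carry.py 0 -0.0 0.196; python3 - <<'E'
from look import *
im=snap("scene",7); cv2.imwrite("pics/c7.png",cv2.resize(im[205:280,265:365],(800,600),interpolation=2))
E
```

```text
t 13.3 slide [-0.0062  0.0189 -0.0004] rot [ 0.1 -0.   0. ]
```

View pics/c7.png

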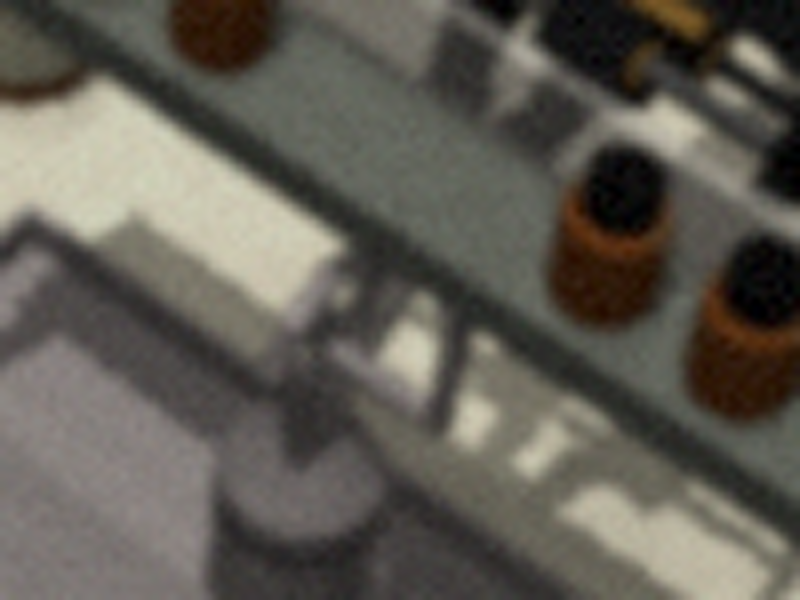

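The ring (at about (310,300)) encloses the tip, the prong runs from it (340,345) to the stem (450,370), and there is no contact force. Moving on to mid-throat, then lowering.

arm_command([
  {"slide": [-0.002, 0.006, 0], "rot": [0, 0, 0], "grip": 0},
  {"slide": [-0.002, 0.006, 0], "rot": [0, 0, 0], "grip": 0},
  {"slide": [-0.002, 0.007, 0], "rot": [0, 0, 0], "grip": 0},
  {"slide": [0, 0, 0], "rot": [0, 0, 0], "grip": 0},
  {"slide": [0, 0, -0.004], "rot": [0, 0, 0], "grip": 0},
  {"slide": [0, 0, -0.004], "rot": [0, 0, 0], "grip": 0},
  {"slide": [0, 0, -0.004], "rot": [0, 0, 0], "grip": 0},
  {"slide": [0, 0, -0.003], "rot": [0, 0, 0], "grip": 0},
])

```text
time: 14.35
ee_pos: [0.6154, 0.1666, 0.1412]
eef_rot: [0.93, 0.14, 0.336, -0.051]
ft_force: [-0.1, -0.1, -3.5]
width: 0.0094
grip_force: 50.0
```

```bash
python3 carry.py 0 -0.0 0.175
```

```text
t 14.35 slide [-0.0002  0.0004 -0.0059] rot [ 0.1 -0.1  0.1]
```

Six mm remain to seat it; going down in 1 mm steps while watching the force.

arm_command([
  {"slide": [0, 0, -0.001], "rot": [0, 0, 0], "grip": 0},
  {"slide": [0, 0, -0.001], "rot": [0, 0, 0], "grip": 0},
  {"slide": [0, 0, -0.001], "rot": [0, 0, 0], "grip": 0},
  {"slide": [0, 0, -0.001], "rot": [0, 0, 0], "grip": 0},
  {"slide": [0, 0, -0.001], "rot": [0, 0, 0], "grip": 0},
  {"slide": [0, 0, 0], "rot": [0, 0, 0], "grip": 0},
  {"slide": [0, 0, 0], "rot": [0, 0, 0], "grip": 0},
  {"slide": [0, 0, 0], "rot": [0, 0, 0], "grip": 0},
])

```text
time: 15.35
ee_pos: [0.6156, 0.1668, 0.1368]
eef_rot: [0.93, 0.14, 0.336, -0.051]
ft_force: [0.2, 0.6, -3.0]
width: 0.0097
grip_force: 50.0
```

arm_command([
  {"slide": [0, 0, -0.001], "rot": [0, 0, 0], "grip": 0},
  {"slide": [0, 0, 0], "rot": [0, 0, 0], "grip": 0},
  {"slide": [0, 0, -0.001], "rot": [0, 0, 0], "grip": 0},
  {"slide": [0, 0, 0], "rot": [0, 0, 0], "grip": 0},
  {"slide": [0, 0, -0.001], "rot": [0, 0, 0], "grip": 0},
  {"slide": [0, 0, 0], "rot": [0, 0, 0], "grip": 0},
  {"slide": [0, 0, 0], "rot": [0, 0, 0], "grip": 0},
  {"slide": [0, 0, 0], "rot": [0, 0, 0], "grip": 0},
])

```text
time: 16.35
ee_pos: [0.6164, 0.167, 0.1348]
eef_rot: [0.929, 0.141, 0.337, -0.051]
ft_force: [-4.0, -0.8, 5.7]
width: 0.0101
grip_force: 50.0
```

Seated: the load reversed to +5.7 N at the expected height. I'll ease 1 mm, reduce the grip and open.

arm_command([
  {"slide": [0, 0, 0.001], "rot": [0, 0, 0], "grip": 0},
  {"slide": [0, 0, 0], "rot": [0, 0, 0], "grip": 0},
  {"slide": [0, 0, 0], "rot": [0, 0, 0], "grip": 0.15},
  {"slide": [0, 0, 0], "rot": [0, 0, 0], "grip": 0.2},
  {"slide": [0, 0, 0], "rot": [0, 0, 0], "grip": 0.3},
  {"slide": [0, 0, 0], "rot": [0, 0, 0], "grip": 0.4},
  {"slide": [0, 0, 0], "rot": [0, 0, 0], "grip": 0.5},
  {"slide": [0, 0, 0], "rot": [0, 0, 0], "grip": 0.5},
], newtons=10)

```text
time: 17.35
ee_pos: [0.6155, 0.1668, 0.1347]
eef_rot: [0.93, 0.141, 0.336, -0.051]
ft_force: [-0.2, 0.3, -0.6]
width: 0.0418
grip_force: 0.0
```

```bash
python3 - <<'E'
from go import *
s=sensors.read_state(); print(R.from_quat(s["eef_rot"]).as_matrix()[:,2].round(3))
from look import *
snap("wrist",8,["sampler_center"]);snap("scene",8,["sampler_center"])
E
```

```text
[ 0.611  0.19  -0.769]
sampler_center [([227.8, 157.9, 284.7, 257.5], 0.74)]
sampler_center [([295.5, 247.0, 317.1, 297.9], 0.96)]
```

arm_command([
  {"slide": [-0.006, -0.002, 0.008], "rot": [0, 0, 0], "grip": 0.5},
  {"slide": [-0.006, -0.002, 0.008], "rot": [0, 0, 0], "grip": 0.5},
  {"slide": [-0.009, -0.003, 0.011], "rot": [0, 0, 0], "grip": 0.5},
  {"slide": [-0.009, -0.003, 0.011], "rot": [0, 0, 0], "grip": 0.5},
  {"slide": [-0.012, -0.004, 0.015], "rot": [0, 0, 0], "grip": 0.5},
  {"slide": [-0.02, -0.006, 0.015], "rot": [0, 0, 0], "grip": 0.5},
  {"slide": [-0.03, -0.009, 0.015], "rot": [0, 0, 0], "grip": 0.5},
  {"slide": [-0.03, -0.009, 0.01], "rot": [0, 0, 0], "grip": 0.5},
])

```text
time: 18.55
ee_pos: [0.5077, 0.1317, 0.2258]
eef_rot: [0.93, 0.14, 0.338, -0.048]
ft_force: [-0.7, -0.4, 0.0]
width: 0.0433
grip_force: 0.0
```

arm_command([
  {"slide": [-0.01, 0, 0], "rot": [0, 0, 0], "grip": 0.5},
  {"slide": [0, 0, 0], "rot": [0, 0, 0], "grip": 0.5},
  {"slide": [0, 0, 0], "rot": [0, 0, 0], "grip": 0.5},
  {"slide": [0, 0, 0], "rot": [0, 0, 0], "grip": 0.5},
  {"slide": [0, 0, 0], "rot": [0, 0, 0], "grip": 0.5},
  {"slide": [0, 0, 0], "rot": [0, 0, 0], "grip": 0.5},
  {"slide": [0, 0, 0], "rot": [0, 0, 0], "grip": 0.5},
  {"slide": [0, 0, 0], "rot": [0, 0, 0], "grip": 0.5},
])

```text
time: 19.55
ee_pos: [0.4979, 0.1335, 0.2241]
eef_rot: [0.93, 0.141, 0.336, -0.049]
ft_force: [-0.5, -0.8, 0.1]
width: 0.0437
grip_force: 0.0
```

```bash
python3 - <<'E'
from look import *
from go import *
ST=[.6317,.1715,.3042]
N=["sampler_center","bottle","beaker","tube_rack"]
snap("scene",9,N); snap("wrist",9,N[:1]); snap("top",9,N[1:])
a=np.linspace(0,2*np.pi,60); body=np.vstack([np.c_[.024*np.cos(a),.024*np.sin(a),0*a+z] for z in(.045,.107)]+[np.c_[.026*np.cos(a),0*a,.175+.026*np.sin(a)],[[-.062,0,.187]]])
for n in("scene","wrist"): q=proj(*cam(n,9),W(ST,body)); print(n,q.min(0).round(),q.max(0).round())
p,q=[np.load(f"scene{i}.npz")["px"].astype(int) for i in(8,9)]; print("hook area diff 8-9",abs(p-q)[245:298,295:318].mean())
E
```

```text
sampler_center [([296.3, 246.6, 320.6, 297.5], 0.88)]
bottle [([293.5, 244.9, 319.7, 295.9], 0.67), ([259.9, 203.1, 272.9, 221.4], 0.58)]
beaker [([194.9, 201.1, 219.7, 238.6], 0.8)]
tube_rack [([175.1, 148.0, 207.0, 211.5], 0.63)]
sampler_center [([240.5, 83.7, 275.6, 178.8], 0.79)]
bottle []
beaker [([268.0, 128.9, 290.5, 160.6], 0.97)]
tube_rack [([310.9, 131.2, 378.9, 169.8], 0.76), ([152.2, 187.5, 175.7, 207.0], 0.58)]
scene [296. 236.] [329. 296.]
wrist [239.  80.] [277. 179.]
hook area diff 8-9 2.9909762100082036
```

The sampler's boxes in both cameras match the hung-pose prediction, and the jar, beaker and rack are where they were. The gripper is clear, so I'm handing in.

```bash
python3 -c "
from bench import order
print(order.close_job())"
```

```text
the job is handed in; nothing more can be done
None
```

The oil sampler is hanging by its eye in the throat of the J-hook, released and with the gripper clear. The jar, beaker and tube rack are where they stood, and the job is handed in at about 20 s.

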